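# Feed the centring gauge over the lidded jar

## Robot

A 7-joint arm with a two-finger parallel gripper is mounted at the origin on the work surface. World frame = base frame: x ahead of the robot, y to its left, z up, the work surface at z = 0. Lengths are in m, angles in rad, forces in N, time in s.
With the tool pointing down it reaches from about 0.425 to 0.875 m from the base axis. Payload 4.7 kg.
Tool frame: the origin (TCP) lies at the centre of the arm's flange, where the gripper is bolted on; the fingertips stand 182 mm ahead of it and the grasp point (between the pads) lies 164 mm ahead of it; x points along the fingers, y is the direction in which the jaws open and shut, and the axes are right-handed (so a half turn about x gives the same grasp; the last joint's range is limited). The gripper opens to 87 mm and grips with 3 to 60 N. Pads are 19 mm wide; open, the fingers measure 117 mm over their backs; the gripper's body (75 mm by 190 mm) begins 51 mm behind the grasp point.
Start: joints at [1.291, 0.321, -0.07, 1.45, 0.023, 1.371, -0.057], TCP at [0.188, -0.622, 0.405] pointing down, gripper open.
Joint ranges: [-2.86, 2.86], [-0.3, 2.09], [-1.38, 1.24], [0.06, 2.45], [-1.56, 4.7], [0.09, 2.05], [-2.69, 2.69]. Speed limits (rad/s): [2.57, 2.57, 3.14, 3.14, 3.14, 3.14, 3.14].

## Interface

Orientations are given as a rotation vector (axis times angle).
In Python, from bench import ctrl gives the robot as it stands.
- The arm moves only by the shell command python3 -m crank 'ROWS' [FORCE]. ROWS is JSON, one flat list of numbers, 7 for each row, row after row: the shift along the tool's x, y, z in mm, then the turn, a rotation vector about the tool's x, y, z in rad, then the finger opening in mm, from 0 to 87. A call has exactly 5 rows; each row shifts and turns the commanded pose from where the row before left it, along the tool's axes as they then stand; what a row does not reach is not made up. A row lasts 1/8 s, in which the tool goes at most 62.5 mm and 10.7 degrees, less where a joint would pass 70% of its speed; a pose out of reach is approached as far as the arm can. A call with a gripper value outside its range is refused whole. The fingers move at their own pace and stop on an object; FORCE is the grip in N (left out, the last holds). Time passes only in rows, so rows that do not move let the fingers close, or fill a call up. It gives the time, the measured TCP pose, the force and the opening at its end, in the units of the state.
- ctrl.get_state(): the state, without advancing time (a new reading comes with each control period).
- ctrl.get_image(name): name is "side" or "top" or "wrist"; returns the picture (384x512x3 uint8, red, green, blue); there is no depth.
- ctrl.camera_params(name): a dict with "K" (3x3 intrinsics, pixels), "k1" (the pictures are not rectified: a ray, as slopes to the right and down, at radius r is drawn at 1 + k1 r^2 times it, then the intrinsics apply), "world_to_cam" (4x4, takes a point from world to camera coordinates); the wrist camera has in their place "hand_eye" (4x4, takes a point from camera to tool coordinates, whose origin is the TCP and whose axes are the tool frame's). Camera axes: x right, y down, z forward; pixel columns grow to the right and rows downward; lengths in m; the calibration is good to about 2 mm. A picture is of the moment at which its call begins: read the wrist's pose just before it. camera_params takes no time and is no camera call.
- ctrl.close_job(): hands the job in, once; it reports no verdict.
Trained networks look in the newest picture that a camera, given by its name, has taken for a name from the list of things; names that differ only in an ending like _2 or _b are one class to them, and where a whole thing is asked for, a point or a joint stands for the part that bears it (a point fixed in the world has none). Each returns a list of dicts, best first, with "confidence" (0 to 1); they miss things now and then, are a little off and sometimes report something else, mostly with a low value. They report only what shows in the picture. A call takes as long as a camera call. They do not tell look-alikes from the thing itself.
- ctrl.regions_of(camera, target): "region" (384x512 bool, what is visible of it) and "at" ([column, row] in pixels, amid what is visible of it).
- ctrl.mark_of(camera, target): "at" ([column, row] in pixels: a listed point, or the origin of a listed thing).
The state is a dict: "time": time; "joint_positions": joint angles; "qd": joint speeds; "joint_torque": joint torques, N m; "position": TCP position; "tool_rot": TCP orientation; "ft_force": force on the tool from outside, world axes, zero at the start; "torque": the same for the moment, N m; "grip_width": opening from 0.0 (shut) to 1.0 (fully open).
Only numpy, scipy, OpenCV 4.12 (cv2) and the standard library are available. Lean on these libraries where they do the work, as an engineer would, in place of code of your own. Each camera call takes 0.05 s, during which the arm holds its last target.

## Task

Two small unfired pots stand on the ware board of the pottery's centring gauge. Turn the black feed knob, which rides on the gauge's carriage, until the pointer stands right above the little knob on the lid of the lidded jar, then let go. Leave the jar and the open cup standing where they are.

Things in the scene. Friction and masses are not known exactly. Their poses are not given: they have to be found in the camera images.
- feed_knob: Feed knob: black bar, 50 mm long, 16 thick, 40 tall, on a disc 54 across, 8 thick. Origin: on its vertical axis under the disc, 85 mm above the table; bar spans 8 to 48 mm above it, grip at 32. x along the bar, y across it (grip so), z up; turns with the knob. Stiff (0.3 N m), stays. Starts mid-range, bar square to the rail; turns 1.55 rad each way, shifting with its carriage 40 mm per rad.
- pointer_tip (a point): Lower tip of the steel pointer, a small cone on an 8 mm arm that reaches from the grey carriage over the pots, 70 mm above the table; rides with the carriage, does not turn with the knob. Own x: from the knob's axis to the tip (130 mm); y: along the rail; z up. Turning the knob anticlockwise seen from above drives carriage, knob and pointer to +y, clockwise to -y.
- jar: Lidded jar, the target: grey-brown unfired clay, 62 mm across, 52 mm tall, low conical lid with a small round knob 18 mm across in its middle. Origin: centre of its underside, on the 12 mm thick board; its top is 6 mm below the pointer tip. Loose. Stands within 3 mm of the pointer's line of travel, 36 to 56 mm from the pointer's start, on either side.
- cup: Open cup, not the target: same clay, no lid or handle, 62 mm across the rim, 50 mm tall. Origin: centre of its underside. Loose; stands on the other side of the pointer's start from the jar.
Things that resemble listed ones, but are neither listed nor needed, are in the scene too. Leave any green or purple look-alike of the cup alone.

How it is judged:
On the way:
1. the fingers take the feed knob, before the pointer is over the jar (contact force between the fingers and feed_knob above 1 N and horizontal distance between pointer_tip and jar above 0.02 m), for 0.1 s.
At the end, for the whole second after the job is handed in: The pointer's tip stands within 14 mm, horizontally, of the lidded jar's centre, and the jar and the cup stand upright (within 10 degrees) within 15 mm of where they started (horizontal distance between pointer_tip and jar below 0.014 m and distance of each of jar, cup from where it was at the start of the episode below 0.015 m and angle between each of jar, cup's own z axis and vertical below 0.17 rad); the robot touches nothing.
It fails at once if the jar or the cup is moved more than 15 mm (distance of any of jar, cup from where it was at the start of the episode above 0.015 m).
It also fails if it takes over 29 s, if anything falls off the work surface, if the arm or the gripper's body presses on something with over 40 N, if the wrist force passes 120 N, or if a joint passes its speed limit or range.

## Working session

There is one attempt and no reset: what is moved stays moved. The work goes in short steps, Python scripts to look and compute and a shell command to move; the robot and the scene stay as the last step left them, time stands still between calls to the robot, and variables do not carry over. Pictures are saved under pics/ and viewed, and the job is handed in when it is done.

```bash
mkdir -p pics; ls; python3 - <<'E'
from bench import ctrl
import cv2,numpy as np
print(ctrl.get_state())
for n in("side","top"):
    im=ctrl.get_image(n);cv2.imwrite(f"pics/{n}0.png",im[...,::-1])
    p=ctrl.camera_params(n);print(n,p)
    for t in("feed_knob","pointer_tip","jar","cup"):
        print(t,[(np.round(d["at"],1),round(d["confidence"],2)) for d in ctrl.mark_of(n,t)][:3])
    
print(ctrl.get_state()["time"])
E
```

```text
pics
{'time': 0.0, 'joint_positions': array([ 1.29109087,  0.32184289, -0.07011413,  1.45168641,  0.02260033,
        1.37076338, -0.0568557 ]), 'qd': array([-1.85009321e-05, -1.37694049e-03, -1.21149056e-03,  8.64399316e-04,
       -9.68427187e-04, -1.50113953e-04, -2.20072418e-03]), 'joint_torque': array([-7.61250885e-04, -4.91287100e+01, -4.04512407e-01, -3.12527382e+01,
       -6.38915668e-02,  4.36248269e-02,  1.86473567e-04]), 'position': array([ 0.18816508, -0.62195895,  0.40364275]), 'tool_rot': array([ 2.06389261,  0.30751513, -2.06465769]), 'ft_force': array([ 0.03381994,  0.93747531, -0.59087367]), 'torque': array([-0.00215514,  0.01849538,  0.01640284]), 'grip_width': 1.0002213199511771}
side {'K': array([[394.61979598,   0.        , 255.60082684],
       [  0.        , 394.61979598, 192.76641584],
       [  0.        ,   0.        ,   1.        ]]), 'k1': -0.09131038472176682, 'world_to_cam': array([[-0.99947928, -0.03142323,  0.00733081,  0.63389617],
       [-0.02715503,  0.69642209, -0.71711846,  0.06678628],
       [ 0.01742884, -0.71694411, -0.69691275,  0.68408202]
[... 261 characters left out ...]
253.8, 269.8]), 0.71)]
top {'K': array([[401.24180523,   0.        , 252.97005404],
       [  0.        , 401.24180523, 190.55197293],
       [  0.        ,   0.        ,   1.        ]]), 'k1': 0.012521151763105781, 'world_to_cam': array([[-0.02020023, -0.99978644, -0.00436119, -0.00140813],
       [-0.98928854,  0.0206185 , -0.14450972,  0.65762117],
       [ 0.14456878,  0.00139535, -0.98949377,  0.64918507],
       [ 0.        ,  0.        ,  0.        ,  1.        ]])}
feed_knob [(array([197.4, 284.3]), 0.72)]
pointer_tip [(array([201.6, 201.6]), 0.66)]
jar [(array([231. , 203.1]), 0.81)]
cup [(array([335.2, 202.8]), 0.97), (array([163. , 114.7]), 0.96), (array([187.1, 205.8]), 0.7)]
0.5
```

View pics/side0.png

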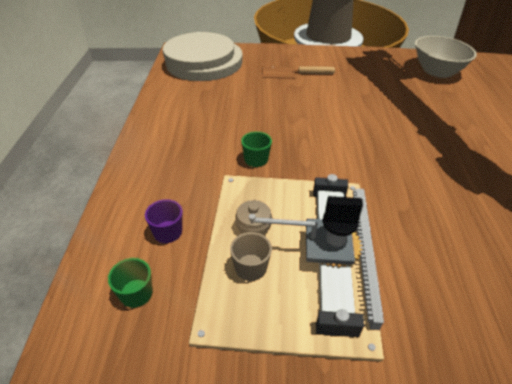

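View pics/top0.png

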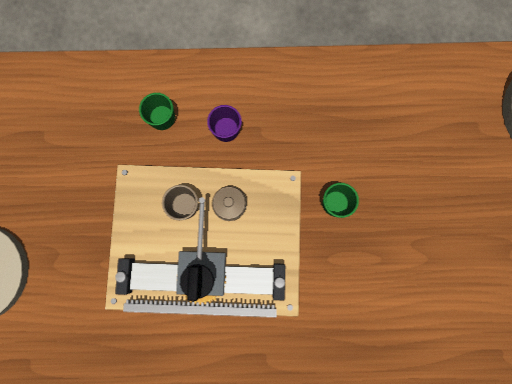

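```bash
cat > h.py <<'E'
import numpy as np,cv2
from bench import ctrl
def ray(n,px):
    p=ctrl.camera_params(n);K=p["K"];T=p["world_to_cam"]
    d=np.array([(px[0]-K[0,2])/K[0,0],(px[1]-K[1,2])/K[1,1]]);u=d.copy()
    for _ in range(20): u=d/(1+p["k1"]*(u@u))
    R=T[:3,:3];o=-R.T@T[:3,3];return o,R.T@np.array([u[0],u[1],1])
def atz(n,px,z):
    o,d=ray(n,px);return o+d*(z-o[2])/d[2]
def proj(n,X):
    p=ctrl.camera_params(n);c=p["world_to_cam"]@np.append(X,1);u=c[:2]/c[2];u=u*(1+p["k1"]*(u@u));return p["K"][:2,:2]@u+p["K"][:2,2]
E
python3 - <<'E'
from h import *
np.set_printoptions(precision=4,suppress=True)
for n,a in(("side",[("knob",(338.9,219.7),.085),("tip",(251.4,221.5),.07),("jar",(254.8,226.1),.012),("cup",(253.8,269.8),.012),("cup?",(254.2,159.2),.012)]),("top",[("knob",(197.4,284.3),.085),("tip",(201.6,201.6),.07),("jar",(231,203.1),.012),("cup",(187.1,205.8),.012)])):
    for t,px,z in a: print(n,t,atz(n,px,z))
E
```

```text
side knob [0.5087 0.069  0.085 ]
side tip [0.6391 0.0639 0.07  ]
side jar [0.635  0.0226 0.012 ]
side cup [0.6336 0.1118 0.012 ]
side cup? [ 0.6421 -0.1561  0.012 ]
top knob [0.5034 0.0763 0.085 ]
top tip [0.6373 0.0715 0.07  ]
top jar [0.6404 0.0256 0.012 ]
top cup [0.6372 0.1054 0.012 ]
```

The side view shows the jar at about (254,215), the cup at (251,255) and the knob at (343,215). In the top view the jar is at (230,202), the cup at (181,202) and the knob at (197,282). The jar is therefore on the -y side, so the knob turns clockwise. Next I refine the geometry.

```bash
python3 - <<'E'
from h import *
from scipy.spatial.transform import Rotation as R
np.set_printoptions(precision=4,suppress=True)
s=ctrl.get_state();M=R.from_rotvec(s["tool_rot"]).as_matrix();print(M)
# board screws (board top .012), lid knob, tip
for nm,px in(("s1",(124.5,173)),("s2",(292.5,178.5)),("s3",(114,301)),("s4",(290,307.5))): print(nm,atz("top",px,.012))
for nm,px in(("s1",(231,181)),("s3",(201.5,334)),("s4",(371.5,347.5))): print("side",nm,atz("side",px,.012))
im=cv2.imread("pics/top0.png")
cv2.imwrite("pics/topc.png",cv2.resize(im[160:325,100:310],None,fx=3.6,fy=3.6,interpolation=cv2.INTER_CUBIC))
im=cv2.imread("pics/side0.png")
cv2.imwrite("pics/sidec.png",cv2.resize(im[165:355,190:390],None,fx=3.1,fy=3.1,interpolation=cv2.INTER_CUBIC))
E
```

```text
[[-0.      0.2896 -0.9571]
 [ 0.     -0.9571 -0.2896]
 [-1.     -0.      0.    ]]
s1 [0.7002 0.2207 0.012 ]
s2 [ 0.6835 -0.0878  0.012 ]
s3 [0.4719 0.2329 0.012 ]
s4 [ 0.4546 -0.0755  0.012 ]
side s1 [ 0.684  -0.0891  0.012 ]
side s3 [0.7011 0.2201 0.012 ]
side s4 [0.4715 0.2328 0.012 ]
```

View pics/topc.png

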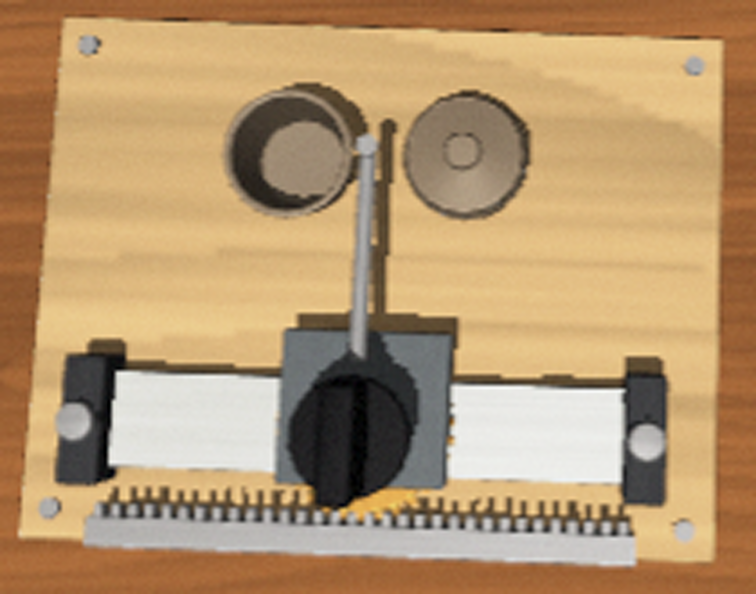

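View pics/sidec.png

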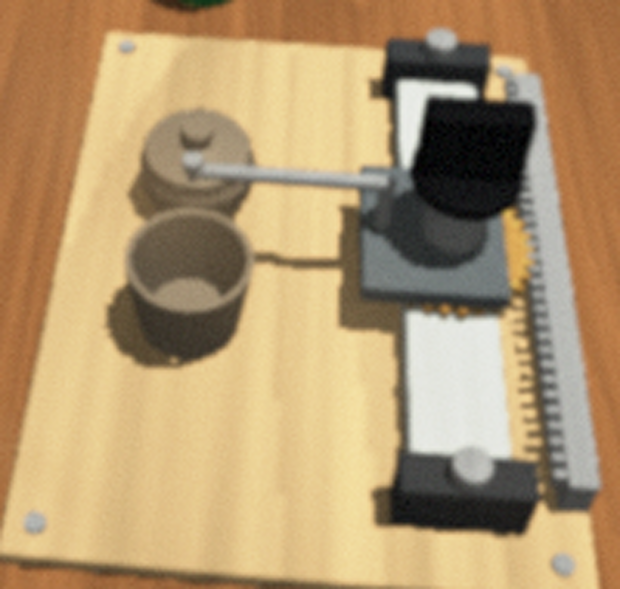

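```bash
python3 - <<'E'
from h import *
np.set_printoptions(precision=4,suppress=True)
def tri(a,b):
    A=[];B=[]
    for n,p in(("top",a),("side",b)):
        o,d=ray(n,p);d/=np.linalg.norm(d);P=np.eye(3)-np.outer(d,d);A.append(P);B.append(P@o)
    return np.linalg.lstsq(np.vstack(A),np.hstack(B),rcond=None)[0]
t=tri((201.7,200.6),(252.3,218.2));print("tip",t)
print("lid knob",tri((228.3,202.2),(190+197/3.1,165+131/3.1)), atz("top",(228.3,202.2),.064),atz("side",(190+197/3.1,165+131/3.1),.064))
im=cv2.imread("pics/top0.png")
ex=np.array([.9985,-.054,0]);ey=np.array([.054,.9985,0])
k=t-.13*ex;k[2]=.085;print("knob",k)
for n in("top","side"):
    im=cv2.imread(f"pics/{n}0.png");
    im=cv2.resize(im,None,fx=4,fy=4)
    for z in(.093,.133):
        q=[proj(n,k+ex*a+ey*b+np.array([0,0,z-.085]))*4+1.5 for a,b in((.025,.008),(.025,-.008),(-.025,-.008),(-.025,.008))]
        cv2.polylines(im,[np.int32(q)],True,(0,255,255) if z>.1 else (255,0,255),1)
    q=[proj(n,k+.027*(ex*np.cos(a)+ey*np.sin(a))+np.array([0,0,.008]))*4+1.5 for a in np.linspace(0,6.28,40)]
    cv2.polylines(im,[np.int32(q)],True,(0,255,0),1)
    c=proj(n,k)*4;x,y=np.int32(c)
    cv2.imwrite(f"pics/fit_{n}.png",im[y-200:y+200,x-200:x+200])
a=cv2.hconcat([cv2.imread("pics/fit_top.png"),cv2.imread("pics/fit_side.png")]);cv2.imwrite("pics/fit.png",a)
E
```

```text
tip [0.6374 0.0695 0.0837]
lid knob [0.6367 0.0272 0.0629] [0.6361 0.0271 0.064 ] [0.6371 0.0281 0.064 ]
knob [0.5076 0.0765 0.085 ]
```

View pics/fit.png

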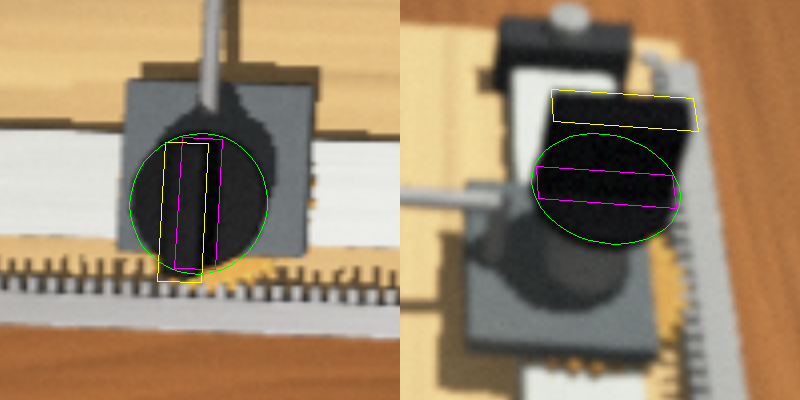

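```bash
cat >> h.py <<'E'
from scipy.spatial.transform import Rotation as R
def rows(poses):  # list of (p,Rm)
    for (p0,M0),(p1,M1) in zip(poses,poses[1:]):
        print(np.r_[np.round(M0.T@(p1-p0)*1000,1),np.round(R.from_matrix(M0.T@M1).as_rotvec(),3)].tolist())
def down(yaz): # tool x down, y at azimuth
    x=np.array([0,0,-1.]);y=np.array([np.cos(yaz),np.sin(yaz),0]);return np.stack([x,y,np.cross(x,y)],1)
E
python3 - <<'E'
from h import *
s=ctrl.get_state();M=R.from_rotvec(s["tool_rot"]).as_matrix()
ya=np.arctan2(M[1,1],M[0,1]);g=np.array([.508,.0755,.35]);yg=np.pi/2-.0541
p=s["position"];a0,r0=np.arctan2(p[1],p[0]),np.hypot(*p[:2]);a1,r1=np.arctan2(g[1],g[0]),np.hypot(*g[:2])
P=[]
for i in range(21):
    f=i/20;a=a0+f*(a1-a0);r=r0+f*(r1-r0);z=.405-.055*max(0,(f-.5)*2)
    P.append((np.array([r*np.cos(a),r*np.sin(a),z]),down(ya+f*(yg-ya))))
rows(P)
E
```

```text
[0.0, -8.4, -45.8, -0.14, 0.0, 0.0]
[0.0, -5.3, -45.8, -0.14, 0.0, 0.0]
[0.0, -2.2, -45.5, -0.14, 0.0, 0.0]
[0.0, 0.8, -45.1, -0.14, 0.0, 0.0]
[0.0, 3.8, -44.5, -0.14, 0.0, 0.0]
[0.0, 6.7, -43.6, -0.14, 0.0, 0.0]
[0.0, 9.5, -42.6, -0.14, 0.0, 0.0]
[0.0, 12.1, -41.4, -0.14, 0.0, 0.0]
[0.0, 14.7, -40.1, -0.14, 0.0, 0.0]
[0.0, 17.2, -38.6, -0.14, 0.0, 0.0]
[5.5, 19.5, -36.9, -0.14, 0.0, 0.0]
[5.5, 21.6, -35.1, -0.14, 0.0, 0.0]
[5.5, 23.6, -33.2, -0.14, 0.0, 0.0]
[5.5, 25.5, -31.2, -0.14, 0.0, 0.0]
[5.5, 27.2, -29.1, -0.14, 0.0, 0.0]
[5.5, 28.7, -26.9, -0.14, 0.0, 0.0]
[5.5, 30.0, -24.7, -0.14, 0.0, 0.0]
[5.5, 31.2, -22.3, -0.14, 0.0, 0.0]
[5.5, 32.2, -20.0, -0.14, 0.0, 0.0]
[5.5, 33.1, -17.6, -0.14, 0.0, 0.0]
```

```bash
python3 -m crank '[0,-8,-46,-0.14,0,0,87, 0,-5,-46,-0.14,0,0,87, 0,-2,-45,-0.14,0,0,87, 0,1,-45,-0.14,0,0,87, 0,4,-44,-0.14,0,0,87]' 20
```

```text
time: 1.12
position: [0.3741, -0.4909, 0.4049]
tool_rot: [1.617, 0.881, -1.617]
ft_force: [1.5, 0.5, 0.0]
grip_width: 0.999
```

```bash
python3 -m crank '[0,7,-44,-0.14,0,0,87, 0,9,-43,-0.14,0,0,87, 0,12,-41,-0.14,0,0,87, 0,15,-40,-0.14,0,0,87, 0,17,-39,-0.14,0,0,87]'
```

```text
time: 1.75
position: [0.492, -0.3109, 0.4049]
tool_rot: [1.115, 1.266, -1.115]
ft_force: [0.7, -0.1, 0.8]
grip_width: 1.0
```

```bash
python3 -m crank '[5,19,-37,-0.14,0,0,87, 5,22,-35,-0.14,0,0,87, 5,24,-33,-0.14,0,0,87, 5,25,-31,-0.14,0,0,87, 5,27,-29,-0.14,0,0,87]'; python3 -c "
from bench import ctrl;print(ctrl.get_state())"
```

```text
time: 2.38
position: [0.5351, -0.1135, 0.3798]
tool_rot: [0.581, 1.491, -0.581]
ft_force: [1.0, -0.8, 0.2]
grip_width: 1.002
{'time': 2.375, 'joint_positions': array([ 0.779107  ,  0.16818899, -0.6810229 ,  1.72432491,  0.1101879 ,
        1.28712773,  0.90179602]), 'qd': array([-0.240843  , -0.06531637, -0.31910045,  0.17703163,  0.00828185,
       -0.09360668,  0.53595831]), 'joint_torque': array([ 1.41230587e+00, -3.32778168e+01, -2.24479772e+00, -3.06224906e+01,
        5.77119135e-03,  2.69284816e-01, -5.65614905e-01]), 'position': array([ 0.53505657, -0.11351584,  0.3797872 ]), 'tool_rot': array([ 0.58113746,  1.49087678, -0.58115608]), 'ft_force': array([ 1.00165012, -0.76373031,  0.203361  ]), 'torque': array([ 0.02264019, -0.19988235, -0.04040041]), 'grip_width': 1.0019900653392766}
```

```bash
python3 -m crank '[5,29,-27,-0.14,0,0,87, 5,30,-25,-0.14,0,0,87, 5,31,-22,-0.14,0,0,87, 5,32,-20,-0.14,0,0,87, 5,33,-18,-0.14,0,0,87]'; python3 - <<'E'
from h import *
s=ctrl.get_state();im=ctrl.get_image("wrist");cv2.imwrite("pics/w1.png",im[...,::-1])
M=R.from_rotvec(s["tool_rot"]).as_matrix();print(s["position"],M,s["joint_positions"])
g=np.array([.508,.0755,.281])
print(M.T@(g-s["position"])*1000,np.degrees(np.arctan2(M[1,1],M[0,1])))
np.set_printoptions(precision=4,suppress=True)
p=ctrl.camera_params("wrist");print(p)
H=p["hand_eye"]
k=np.array([.508,.0755,.0]);ex=np.array([.9985,-.054,0]);ey=np.array([.054,.9985,0])
im=im[...,::-1].copy()
def pw(X):
    t=M.T@(X-s["position"]);c=np.linalg.inv(H)@np.append(t,1);u=c[:2]/c[2];u=u*(1+p["k1"]*(u@u));return p["K"][:2,:2]@u+p["K"][:2,2]
for z in(.133,):
    q=[pw(k+ex*a+ey*b+[0,0,z]) for a,b in((.025,.008),(.025,-.008),(-.025,-.008),(-.025,.008))];print(q)
    cv2.polylines(im,[np.int32(q)],True,(0,255,255),1)
cv2.imwrite("pics/w1f.png",im)
E
```

```text
time: 3.0
position: [0.5053, 0.075, 0.3548]
tool_rot: [0.034, 1.57, -0.034]
ft_force: [0.1, 1.3, -0.8]
grip_width: 1.003
[0.5053121  0.07502979 0.35480702] [[ 6.79584333e-04  4.31511167e-02  9.99068326e-01]
 [-1.11629164e-04  9.99068553e-01 -4.31510506e-02]
 [-9.99999763e-01 -8.22003839e-05  6.83768260e-04]] [ 0.63396667  0.12414563 -0.88127506  1.83378223  0.1018466   1.22959685
  1.24999451]
[73.80877676  0.59182162  2.61464012] 87.52685521329585
{'K': array([[312.3402,   0.    , 255.8864],
       [  0.    , 312.3402, 190.9926],
       [  0.    ,   0.    ,   1.    ]]), 'k1': -0.08114984666315288, 'hand_eye': array([[-0.0002, -0.3009,  0.9537,  0.02  ],
       [ 1.    , -0.0007,  0.    ,  0.0004],
       [ 0.0006,  0.9537,  0.3009, -0.085 ],
       [ 0.    ,  0.    ,  0.    ,  1.    ]])}
[array([266.8784, 255.0941]), array([244.8812, 254.8964]), array([244.8116, 189.2235]), array([268.459 , 189.4536])]
```

View pics/w1f.png

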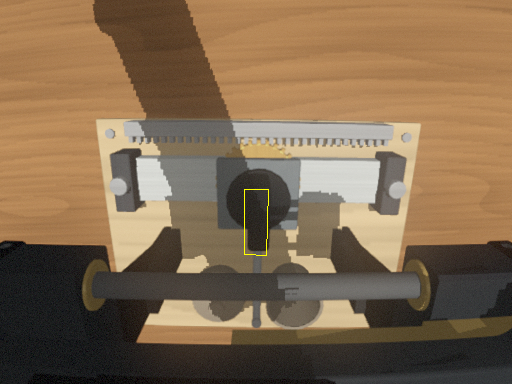

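The wrist view shows the bar at about (257,220), centred laterally between the fingers and aligned within 1°. I'll descend and then close.

```bash
python3 -m crank '[16,0,0,0.01,0,0,87, 16,0,0,0,0,0,70, 16,0,1,0,0,0,60, 16,0,0,0,0,0,50, 8,0,0,0,0,0,40]' 40 && python3 -c "
from bench import ctrl;print(ctrl.get_state()['joint_positions'])"
```

```text
time: 3.68
position: [0.5064, 0.0733, 0.2812]
tool_rot: [0.046, 1.572, -0.046]
ft_force: [-0.4, 0.6, -0.1]
grip_width: 0.629
[ 0.59555063  0.21914679 -0.86443081  1.91401992  0.1864033   1.09303978
  1.16870411]
```

```bash
python3 -m crank '[0,0,0,0,0,0,10, 0,0,0,0,0,0,10, 0,0,0,0,0,0,10, 0,0,0,0,0,0,10, 0,0,0,0,0,0,10]' 40; python3 - <<'E'
from h import *
s=ctrl.get_state();print(s['joint_positions'],s['position'])
a=ctrl.get_image("top");cv2.imwrite("pics/t1.png",a[160:325,100:310,::-1].repeat(3,0).repeat(3,1))
E
```

```text
time: 4.3
position: [0.5069, 0.0757, 0.2833]
tool_rot: [0.047, 1.568, -0.042]
ft_force: [1.2, 4.2, -1.1]
grip_width: 0.183
[ 0.59502681  0.21662785 -0.86718867  1.9118433   0.18263615  1.09228507
  1.16903962] [0.50686016 0.07567634 0.28329268]
```

View pics/t1.png

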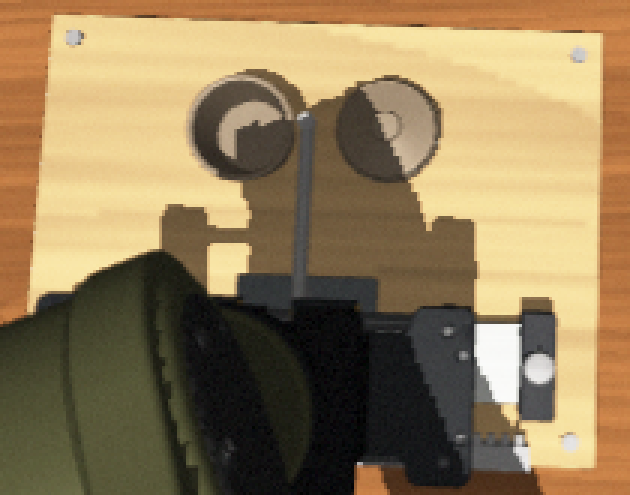

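Held at 16 mm, which is the bar thickness. I turn clockwise and follow the carriage: half first, then a check.

```bash
python3 -m crank '[0,-4.2,0.2,0.105,0,0,10, 0,-4.2,0.7,0.105,0,0,10, 0,-4.1,1.1,0.105,0,0,10, 0,-3.9,1.5,0.105,0,0,10, 0,-3.7,1.9,0.105,0,0,10]' 40
```

```text
time: 4.97
position: [0.5062, 0.0552, 0.2833]
tool_rot: [0.46, 1.523, -0.455]
ft_force: [-1.5, 6.3, 1.6]
grip_width: 0.179
```

```bash
python3 - <<'E'
from h import *
s=ctrl.get_state();print(s['joint_positions'],s['position'],s['torque'],s['ft_force'])
M=R.from_rotvec(s["tool_rot"]).as_matrix();print(np.arctan2(M[1,1],M[0,1])-(np.pi/2-.0541))
a=ctrl.get_image("top");cv2.imwrite("pics/t2.png",a[160:325,100:310,::-1].repeat(3,0).repeat(3,1))
E
```

```text
[ 0.56835803  0.19250401 -0.78787143  1.92023083  0.14992622  1.08860296
  0.70682106] [0.50622694 0.05515804 0.28325302] [1.35742091 0.232635   0.02272411] [-1.53386256  6.29986258  1.61443376]
-0.5298551308423229
```

View pics/t2.png

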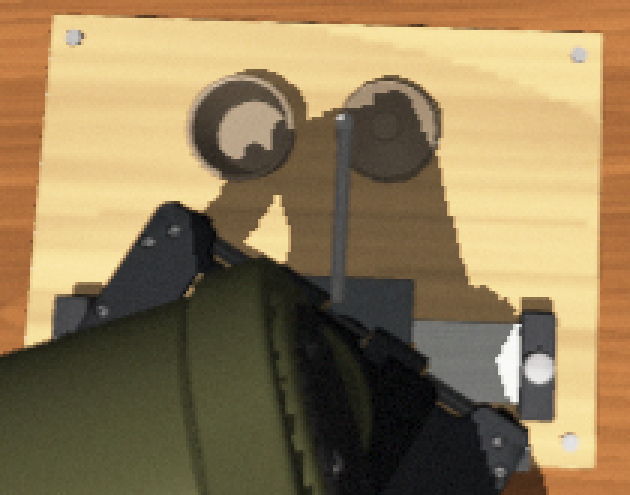

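The tip moved from (305,118) to (342,118), and the lid knob is at (387,125), so it is about halfway. I continue.

```bash
python3 -m crank '[0,-3.5,2.3,0.105,0,0,10, 0,-3.3,2.6,0.105,0,0,10, 0,-3.0,3.0,0.105,0,0,10, 0,-2.7,3.3,0.105,0,0,10, 0,-2.3,3.5,0.105,0,0,10]' 40; python3 - <<'E'
from h import *
s=ctrl.get_state();print(s['joint_positions'],s['position'])
M=R.from_rotvec(s["tool_rot"]).as_matrix();print(np.arctan2(M[1,1],M[0,1])-(np.pi/2-.0541))
a=ctrl.get_image("top");cv2.imwrite("pics/t3.png",a[170:240,150:270,::-1].repeat(6,0).repeat(6,1))
print([(d['at'],d['confidence']) for d in ctrl.mark_of("top","pointer_tip")])
a=ctrl.get_image("side");cv2.imwrite("pics/s3.png",a[165:355,190:390,::-1].repeat(3,0).repeat(3,1))
E
```

```text
time: 5.65
position: [0.5056, 0.0343, 0.2832]
tool_rot: [0.865, 1.396, -0.861]
ft_force: [-3.5, 6.6, 3.9]
grip_width: 0.182
[ 0.54606243  0.17474693 -0.71522888  1.92682944  0.12506536  1.0865195
  0.24181696] [0.50562814 0.03432619 0.2832342 ]
-1.0547227267673334
[([228.9, 199.2], 0.97)]
```

View pics/t3.png

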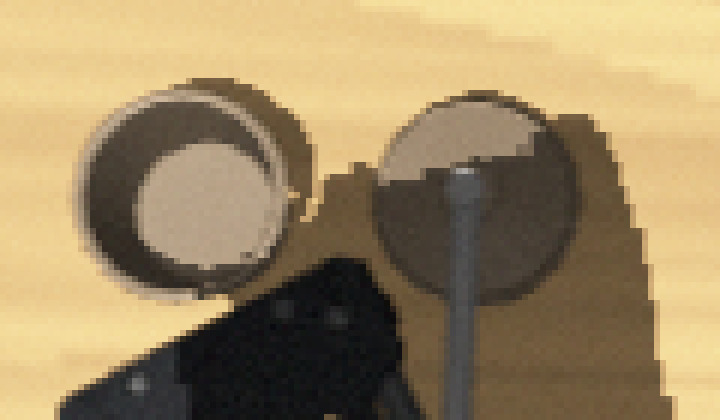

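View pics/s3.png

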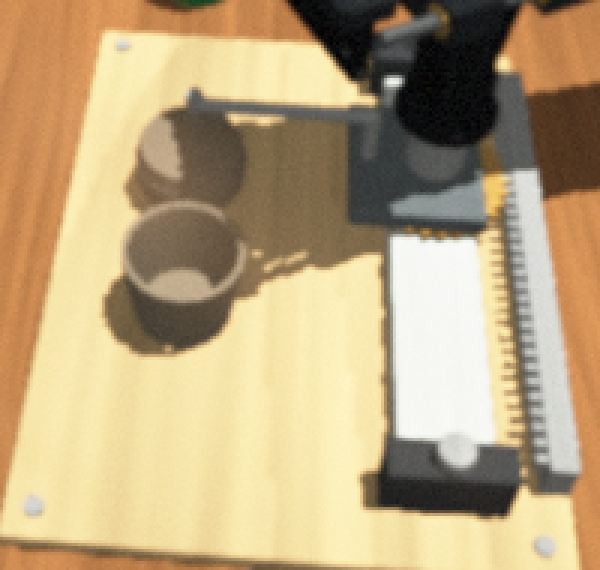

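The top crop shows the tip head at (464,183) over the lid, whose centre is at about (478,197). Now I check it metrically.

```bash
python3 - <<'E'
from h import *
for z in(.076,.084): print(atz("top",(227.4,200.5),z),atz("side",(254.3,197.7),z))
print("net",atz("top",(228.9,199.2),.07)); print("jar rim/lid",atz("top",(228.3,202.2),.064),atz("side",(253.5,207.3),.064))
E
```

```text
[0.63752536 0.02784011 0.076     ] [0.63627792 0.01846073 0.076     ]
[0.63654768 0.02731138 0.084     ] [0.6360469  0.02648602 0.084     ]
net [0.64040039 0.02569861 0.07      ]
jar rim/lid [0.63606861 0.02714457 0.064     ] [0.6371677  0.02818815 0.064     ]
```

The tip and the lid knob agree to about 1 mm. I release and rise.

```bash
python3 -m crank '[0,0,0,0,0,0,87, 0,0,0,0,0,0,87, 0,0,0,0,0,0,87, 0,0,0,0,0,0,87, 0,0,0,0,0,0,87]'; python3 -m crank '[-10,0,0,0,0,0,87, -20,0,0,0,0,0,87, -25,0,0,0,0,0,87, -25,0,0,0,0,0,87, -25,0,0,0,0,0,87]';python3 -m crank '[-20,0,0,0,0,0,87, -20,0,0,0,0,0,87, 0,0,0,0,0,0,87, 0,0,0,0,0,0,87, 0,0,0,0,0,0,87]'; python3 - <<'E'
from h import *
for n in ("top","side"):
    a=ctrl.get_image(n);cv2.imwrite(f"pics/{n}4.png",a[150:350,100:390,::-1].repeat(2,0).repeat(2,1))
    print([(d['at'],d['confidence']) for d in ctrl.mark_of(n,"pointer_tip")],[(d['at'],d['confidence']) for d in ctrl.mark_of(n,"jar")],[(d['at'],d['confidence']) for d in ctrl.mark_of(n,"cup")])
E
```

```text
time: 6.42
position: [0.5063, 0.0314, 0.2827]
tool_rot: [0.862, 1.393, -0.862]
ft_force: [-0.9, -0.8, -0.4]
grip_width: 0.662
time: 7.05
position: [0.5063, 0.0318, 0.3893]
tool_rot: [0.862, 1.393, -0.861]
ft_force: [-0.3, -0.3, -0.0]
grip_width: 1.002
time: 7.68
position: [0.506, 0.0315, 0.4268]
tool_rot: [0.861, 1.395, -0.863]
ft_force: [0.2, 0.8, -0.1]
grip_width: 1.001
[([223.9, 199.6], 0.69)] [([233.0, 206.1], 0.63)] [([161.2, 113.8], 0.8), ([228.9, 131.3], 0.75), ([184.9, 205.7], 0.65), ([332.7, 200.9], 0.64)]
[([252.0, 202.6], 0.7)] [([254.8, 225.9], 0.9)] [([132.5, 291.6], 0.97), ([252.5, 157.9], 0.85), ([251.1, 270.2], 0.82), ([168.3, 235.1], 0.76)]
```

View pics/top4.png

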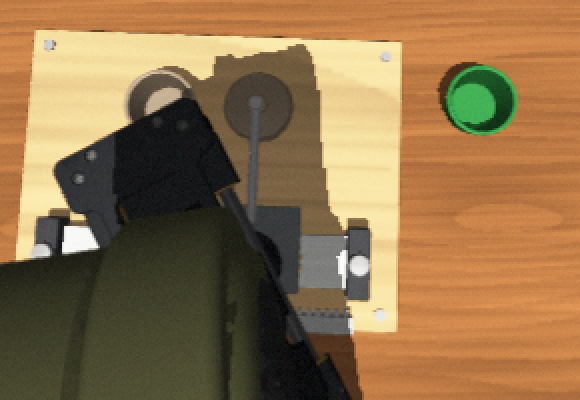

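View pics/side4.png

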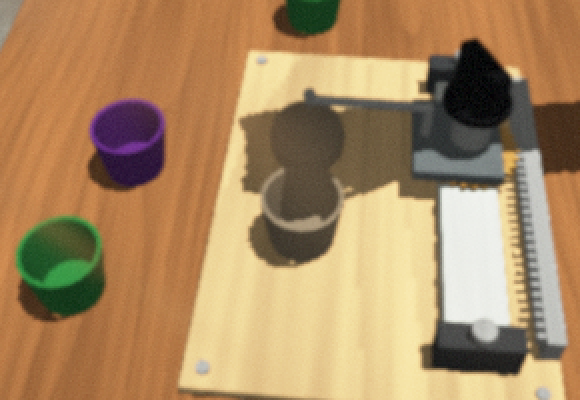

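The tip head is at (228,201) in the top view and (255,197) in the side view, unchanged after release. The pots have not moved and the gripper is clear. I hand in the job.

```bash
python3 -c "
from bench import ctrl;print(ctrl.close_job())"
```

```text
the job is handed in; nothing more can be done
None
```

I gripped the feed knob's bar and turned it about 1.05 rad clockwise, following the carriage about 42 mm to -y. Then I let go, rose about 144 mm clear, and handed the job in at about 8 s of the 29 s allowed.

**Pointer:** my last position measurement, taken before release, put the tip at about (0.637, 0.027) and the lid knob at (0.637, 0.0275). That is within 1–2 mm, plus about 2 mm of calibration error. After release the pointer head was at the same pixels in the top and side views.

**Pots and gripper:** the jar and cup looked upright and unmoved in both views. The tool force read near zero.

**Disagreement:** the network's last marks for the pointer tip differed by about 4–5 pixels from the head I picked out in the pictures. I relied on the picture measurements from the two cameras, which agreed with each other.

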